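Start the bench counter in order

ROBOT

A 7-joint arm with a two-finger parallel gripper is mounted at the origin on the work surface. World frame = base frame: x ahead of the robot, y to its left, z up, the work surface at z = 0. Lengths are in mm, angles in rad, forces in N, time in s.
With the tool pointing down it reaches from about 400 to 875 mm from the base axis. Payload 19.3 kg.
Tool frame: the origin (TCP) lies at the very end of the fingers, on their centre line; the grasp point (between the pads) lies 19 mm behind it (grip_point_offset is the z of the grasp point in the tool frame, in mm); z points along the fingers, y is the line along which they close (so a half turn about z gives the same grasp; the last joint's range is limited). The gripper opens to 85 mm and grips with 20 to 120 N. Pads are 22 mm wide; open, the fingers measure 114 mm over their backs; the gripper's body (76 mm by 85 mm) begins 54 mm behind the grasp point. The pads swing forward as they close: fully open they stand 13 mm farther back than shut.
Start: joints at [1.268, 0.521, -0.036, 1.599, 0.021, 1.021, -0.113], TCP at [144.161, -608.138, 231.291] pointing down, gripper open.
Joint ranges: [-2.91, 2.91], [-0.3, 2.13], [-1.5, 1.42], [0.17, 2.43], [-1.26, 4.41], [0.16, 1.93], [-2.52, 2.52]. Speed limits (rad/s): [1.89, 1.89, 2.39, 2.39, 3.01, 3.01, 3.01].

INTERFACE

Orientations are given as a 3x3 rotation matrix whose columns are the frame's x, y, z axes.
In Python, from workcell import movep, movel, goto_joints, open_gripper, clamp, wait, inverse_kinematics, read_state, camera, PlanningError, finish_job, grip_point_offset gives the robot as it stands. Calls block until the motion is done:
- movep(position, orientation): joint-space move of the TCP to a pose.
- movel(position, frame=None, max_speed=150, guard=None): straight line of the TCP; frame=None keeps the orientation; max_speed is the mean speed in mm/s. With guard (N) it stops when the force on the tool has changed by that much, and returns True; else False.
- goto_joints(angles): joint-space move.
- open_gripper() and clamp(): open the fingers fully, or close them until they stop; the grip force is fixed at half the most.
- wait(seconds).
- inverse_kinematics(position, orientation): joint angles nearest the present ones, or None.
- read_state(): the state.
- camera(name): name is "scene" or "top"; returns a dict with "image" (400x640x3 uint8, blue, green, red), "range_z" (400x640 float32, mm along the optical axis (not along the pixel's ray), 0 where there is no reading), "fx", "fy", "cx", "cy" (pixels), "cam_to_world" (4x4, takes a point from camera to world coordinates). Camera axes: x right, y up, looking along -z (the intrinsics and any distortion apply to the point x, -y, -z); pixel columns grow to the right and rows downward; lengths in mm; the calibration is good to about 2 mm. A picture is of the moment at which its call begins.
A pose or a line that the arm cannot do raises PlanningError and nothing moves.
- finish_job(): hands the job in; it is judged then, once.
The state is a dict: "time": time; "qpos": joint angles; "qvel": joint speeds; "joint_efforts": joint torques, N m; "eef_pos": TCP position; "tool_rot": TCP orientation; "ft_force": force on the tool from outside, world axes, zero at the start; "torque": the same for the moment, N m; "finger_gap": finger opening in mm; "gripper_force": force on a finger pad.
Only numpy, scipy, OpenCV 4.12 (cv2) and the standard library are available. Lean on these libraries where they do the work, as an engineer would, in place of code of your own. Each camera call takes 0.05 s, during which the arm holds its last target. There are 200 camera calls.

TASK

Start the bench counter with the closed fingertips: lightly press the long bar key on the little black power box, then the square key on the white counter, and last the big round key on the counter, so that each of the three stays in. Press them in just this order, do not press the small round key or turn the knob, do not pick up or shove the power box, and leave everything else on the bench where it is.

Things in the scene. Friction and masses are not known exactly. Their poses are not given: they have to be found in the camera images.
- power_box: Loose in-line power box lying on the bench: black plastic block 110 x 66 mm, 44 mm high, about 0.7 kg. Origin: centre of its underside; x along its length, z up. The bar key is in the middle of its top face. It may be on the left or the right of the counter. Over 22 N on it or on the counter is too hard a push.
- bar_key_top (a point): Centre of the top face of the bar key: white bar 60 mm (along the power box's x) x 20 mm, standing 20 mm above the box's top face when up (64 mm above the bench).
- bar_key (a joint): Bar key of the power box, slides straight down. Value = how far the key itself is down, m: 0 is up, 0.008 is its stop. It resists with about 2 N, has no return spring and stays where it is pushed to; it counts as in from 0.004. Its cap is springy (about 1.5 N per mm, up to 9 mm): it gives 1 to 2 mm before the key starts down, springs back by as much when let go, and cushions the stop. So bring the fingertips to about 8 mm below where the top face stood.
- counter: The bench counter: white case 190 (its x) x 300 (its y) mm, top face 75 mm above the bench, fixed to the bench. Origin: centre of its underside; -x is its front, towards the robot. Flat on its top are a black display window (rear) and, in a row along its y 35 mm in front of the middle, four module plates in any order, centres 62 mm apart.
- square_key_top (a point): Centre of the top face of the square key: white, 30 x 30 mm, standing 20 mm above its module plate when up (101 mm above the bench).
- square_key (a joint): Square key of the counter, slides straight down. Value = how far the key itself is down, m: 0 is up, 0.008 is its stop. It resists with about 2 N, has no return spring and stays where it is pushed to; it counts as in from 0.004. Its cap is springy (about 1.5 N per mm, up to 9 mm): it gives 1 to 2 mm before the key starts down, springs back by as much when let go, and cushions the stop. So bring the fingertips to about 8 mm below where the top face stood.
- round_key_top (a point): Centre of the top face of the big round key: white, 32 mm across, standing 20 mm above its module plate when up (101 mm above the bench).
- round_key (a joint): Big round key of the counter, slides straight down. Value = how far the key itself is down, m: 0 is up, 0.008 is its stop. It resists with about 2 N, has no return spring and stays where it is pushed to; it counts as in from 0.004. Its cap is springy (about 1.5 N per mm, up to 9 mm): it gives 1 to 2 mm before the key starts down, springs back by as much when let go, and cushions the stop. So bring the fingertips to about 8 mm below where the top face stood.
- small_key (a joint): Small round key of the counter, white, 14 mm across, same height and travel as the others; it is to stay up (below 0.002).
- knob_mark (a point): Rim of the counter's rotary knob (white, 34 mm across, top 16 mm above its plate): a point on its pointer line, 14 mm from its axis. The knob's setting is to be left as it is; its angle varies.
- square_module: Grey module plate of the square key, 90 (x) x 58 (y) mm, 6 mm thick, fixed on the counter's top. Origin: centre of its underside, 75 mm above the bench; the square key is in its middle.
- round_module: Grey module plate of the big round key, 90 (x) x 58 (y) mm, 6 mm thick, fixed on the counter's top. Origin: centre of its underside, 75 mm above the bench; the big round key is in its middle.
- small_module: Grey module plate of the small round key, 90 (x) x 58 (y) mm, 6 mm thick, fixed on the counter's top. Origin: centre of its underside, 75 mm above the bench; the small round key is in its middle.
- knob_module: Grey module plate of the knob, 90 (x) x 58 (y) mm, 6 mm thick, fixed on the counter's top. Origin: centre of its underside, 75 mm above the bench; the knob is in its middle.
- spool: Loose metal wire reel standing on its flange, 68 mm across, 50 mm high. Origin: centre of its underside. A bystander, to be left where it is.
- bottle: Loose white bottle with a cap, 56 mm across, 120 mm high. Origin: centre of its underside. A bystander, to be left where it is.
- jar: Loose jar, 60 mm across, 70 mm high. Origin: centre of its underside. A bystander, to be left where it is.
- screwdriver: Loose screwdriver lying on the bench, 170 mm long. Origin: centre of its underside. A bystander, to be left where it is.
- adapter: Loose black plug adapter, 24 x 36 x 18 mm with a brass stub, lying on the rear of the counter's top. Origin: centre of its underside. A bystander, to be left where it is.
- mug: Loose mug, 80 mm across, 90 mm high. Origin: centre of its underside. A bystander, to be left where it is.
Not all that is in view belongs to the job. What is shaped like the power_box but orange or turquoise is not meant.

How it is judged (in metres and radians):
On the way, in this order (a step that is already met when the one before it is completed fails the run):
1. the bar key of the power box is in (value of joint bar_key above 0.004 m), for 0.1 s.
2. then the square key is in (value of joint square_key above 0.004 m), for 0.1 s.
3. then the big round key is in (value of joint round_key above 0.004 m), for 0.1 s.
At the end, for the whole second after the job is handed in: Bar, square and big round keys each at least 4 mm down and staying there; small round key up (under 2 mm down); knob's mark within 6 mm of its start; power box flat, at rest and within 30 mm of its start (value of joint each of bar_key, square_key, round_key above 0.004 m and value of joint small_key below 0.002 m and distance of knob_mark from where it was at the start of the episode below 0.006 m and distance of power_box from where it was at the start of the episode below 0.03 m and angle between power_box's own z axis and vertical below 0.1 rad and linear speed of power_box below 0.01 m/s); the robot touches nothing.
It fails at once if the keys were pressed out of order: the square key went in over 3 mm while the bar key was up, or the big round key while the square key was up ((value of joint square_key above 0.003 m and value of joint bar_key below 0.003 m) or (value of joint round_key above 0.003 m and value of joint square_key below 0.003 m)).
It fails at once if the small round key was pressed (over 2 mm) or the knob was turned (its mark moved over 6 mm) (value of joint small_key above 0.002 m or distance of knob_mark from where it was at the start of the episode above 0.006 m).
It fails at once if a key or case was pressed with more than 22 N (contact force between the fingers and power_box above 22 N or contact force between the fingers and counter above 22 N or contact force between the fingers and square_module above 22 N or contact force between the fingers and round_module above 22 N or contact force between the fingers and small_module above 22 N or contact force between the fingers and knob_module above 22 N).
It fails at once if the power box was lifted (over 12 mm), tipped or shoved (over 30 mm) (height (world z) of power_box above 0.012 m or angle between power_box's own z axis and vertical above 0.25 rad or distance of power_box from where it was at the start of the episode above 0.03 m).
It fails at once if a bystander was moved by more than 40 mm (distance of any of spool, bottle, jar, screwdriver, adapter, mug from where it was at the start of the episode above 0.04 m).
It also fails if it takes over 45 s, if anything falls off the work surface, if the arm or the gripper's body presses on something with over 40 N, if the wrist force passes 120 N, or if a joint passes its speed limit or range.

## Working session

There is one attempt and no reset: what is moved stays moved. The work goes in short steps, each a Python script; the robot and the scene stay as the last script left them, time stands still between calls to the robot, and variables do not carry over. Pictures are saved under pics/ and viewed, at most 10 in all, crops included, and the job is handed in when it is done.

```bash
mkdir -p pics; cat > h.py <<'E'
import numpy as np, cv2
from workcell import *
def snap(n,f):
    c=camera(n); cv2.imwrite(f'pics/{f}.png',c['image']); np.savez(f'{f}.npz',**c); return c
def world(c,u,v,z=None):
    """pixel -> world; by range, or by intersection with height z"""
    T=np.array(c['cam_to_world']); r=np.array([(u-c['cx'])/c['fx'],-(v-c['cy'])/c['fy'],-1.])
    if z is None:
        d=float(np.median(c['range_z'][int(v)-1:int(v)+2,int(u)-1:int(u)+2])); return T[:3,:3]@(r*d)+T[:3,3]
    w=T[:3,:3]@r; return T[:3,3]+w*(z-T[2,3])/w[2]
E
python3 - <<'E'
from h import *
for n in('top','scene'):
    c=snap(n,n+'0'); print(n,c['fx'],c['fy'],c['cx'],c['cy'],c.keys(),np.round(c['cam_to_world'],3))
print(read_state())
E
```

```text
top 375.3149878310951 375.3149878310951 316.574842889691 204.00787732746358 dict_keys(['image', 'range_z', 'fx', 'fy', 'cx', 'cy', 'cam_to_world']) [[ 2.700000e-02  9.820000e-01 -1.870000e-01  3.365860e+02]
 [-1.000000e+00  2.700000e-02  1.000000e-03 -6.860400e+01]
 [ 6.000000e-03  1.870000e-01  9.820000e-01  1.000102e+03]
 [ 0.000000e+00  0.000000e+00  0.000000e+00  1.000000e+00]]
scene 378.4788090701207 378.4788090701207 323.5633583639392 200.35784032498577 dict_keys(['image', 'range_z', 'fx', 'fy', 'cx', 'cy', 'cam_to_world']) [[-4.02000e-01 -7.31000e-01  5.51000e-01  9.96169e+02]
 [ 9.16000e-01 -3.17000e-01  2.47000e-01  1.30397e+02]
 [-6.00000e-03  6.04000e-01  7.97000e-01  7.66805e+02]
 [ 0.00000e+00  0.00000e+00  0.00000e+00  1.00000e+00]]
{'time': 0.1, 'qpos': array([ 1.26782078,  0.52195727, -0.03633072,  1.59992843,  0.02121141,
        1.02108983, -0.11277416]), 'qvel': array([ 0.00035548, -0.0016032 ,  0.00028062, -0.00071521,  0.00081942,
       -0.00097086,  0.00086551]), 'joint_efforts': array([ 5.51670324e-03, -9.28485203e+01,  1.98457226e+00, -3.70530653e+01,
        1.80556637e-02,  5.31494385e-03,  1.92547111e-05]), 'eef_pos': array([ 144.07481437, -607.87062464,  230.78955132]), 'tool_rot': array([[ 9.73024502e-01,  2.30701594e-01, -3.04167953e-04],
       [ 2.30701782e-01, -9.73024041e-01,  9.50033090e-04],
       [-7.67885821e-05, -9.94577563e-04, -9.99999502e-01]]), 'ft_force': array([-0.14660898, -0.24905554, -0.12263606]), 'torque': array([0.02103397, 0.02125896, 0.01063171]), 'gripper_force': 0.0, 'finger_gap': 85.44341734881185}
```

View pics/top0.png

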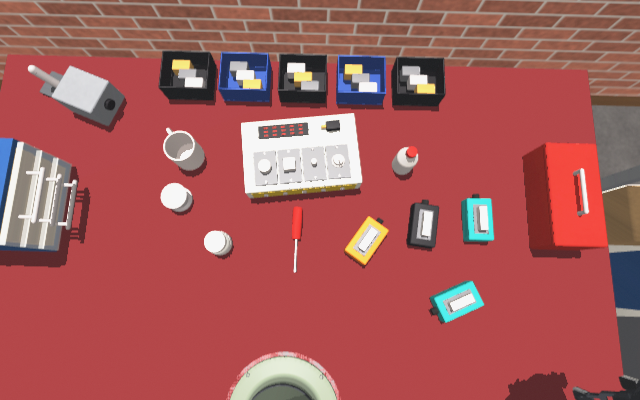

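View pics/scene0.png

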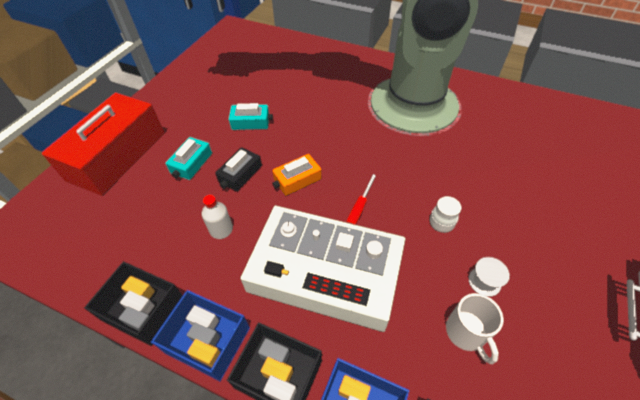

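The top picture shows four power-box shapes: orange (367,240), black (425,225) and turquoise (479,219) and (457,301). Only the black one fits. On the counter, from left to right: round key (265,167), square key (289,163), small key (314,161) and knob (338,160). I'll confirm this in an enlarged crop.

```bash
python3 - <<'E'
import cv2
i=cv2.imread('pics/top0.png')[110:255,240:445]
cv2.imwrite('pics/crop.png',cv2.resize(i,None,fx=3.9,fy=3.9,interpolation=cv2.INTER_CUBIC))
E
```

```text
(no output)
```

View pics/crop.png

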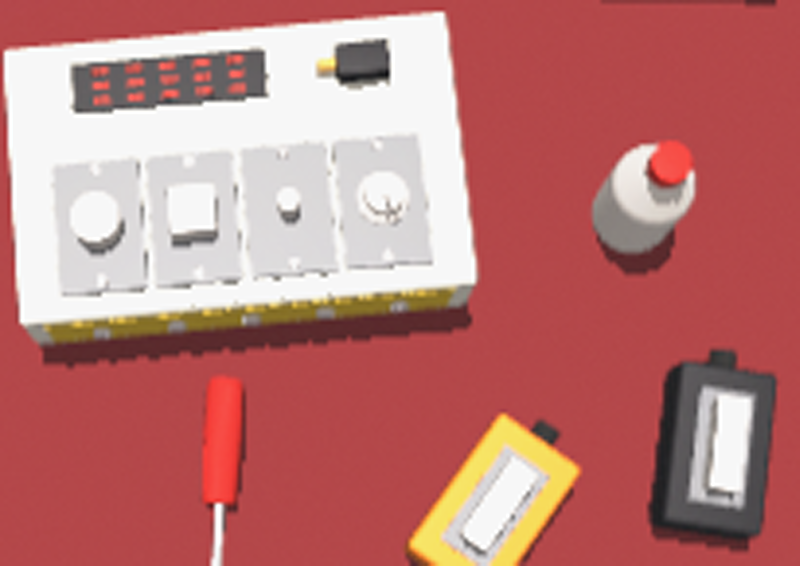

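The crop confirms it: black box with its bar key at crop (731,441), big round key (96,215), square key (191,207), small key (288,203) and knob with pointer (383,196). Now I'll compute the positions and check them against the heights and plate centres.

```bash
python3 - <<'E'
from h import *
np.set_printoptions(precision=1,suppress=True)
c=dict(np.load('top0.npz')); s=dict(np.load('scene0.npz'))
f=lambda x,y:(240+x/3.9-.4,110+y/3.9-.4)
for n,x,y,z in(('bar',731,441,64),('square',191,207,101),('round',96,215,101),('small',288,198,101),('knob',382,194,97),
  ('barA',736,391,64),('barB',727,491.5,64),('sqplate',196,218,81),('rdplate',101,226,81),('smplate',290,208,81),('kplate',383,201,81)):
    u,v=f(x,y); print(n,world(c,u,v,z),world(c,round(u),round(v)))
# key faces by range: points in height band
def cloud(c):
    v,u=np.mgrid[:400,:640]; d=c['range_z']; T=c['cam_to_world']
    p=np.stack([(u-c['cx'])/c['fx']*d,-(v-c['cy'])/c['fy']*d,-d],-1); return p@T[:3,:3].T+T[:3,3]
for nm,cc in(('top',c),('scene',s)):
    P=cloud(cc).reshape(-1,3); ok=cc['range_z'].ravel()>0
    for n,x,y,z in(('bar',731,441,64),('square',191,207,101),('round',96,215,101)):
        w=world(c,*f(x,y),z); m=ok&(np.hypot(*(P[:,:2]-w[:2]).T)<(40 if n=='bar' else 28))&(abs(P[:,2]-z)<6)
        q=P[m]; print(nm,n,len(q),(q.min(0)+q.max(0))/2,q.mean(0),q.max(0)-q.min(0))
        if n=='bar': e=np.linalg.eigh(np.cov(q[:,:2].T))[1][:,1]; print('dir',e)
E
```

```text
bar [ 475.  -348.6   64. ] [ 474.1 -348.2   65. ]
square [610.8   3.4 101. ] [610.3   2.4 100.1]
round [603.8  63.7 101. ] [603.2  64.3 100.5]
small [618.6 -58.3 101. ] [619.7 -57.1 100.3]
knob [ 624.3 -118.6   97. ] [ 625.2 -119.7   97. ]
barA [ 508.  -352.8   64. ] [ 511.1 -357.8   44.5]
barB [ 442.2 -345.1   64. ] [ 442.2 -347.5   55.8]
sqplate [609.6   1.5  81. ] [604.9  -0.4 101.1]
rdplate [602.4  63.   81. ] [595.2  61.2 102. ]
smplate [618.1 -59.6  81. ] [611.9 -59.9 100.6]
kplate [ 624.6 -120.2   81. ] [ 620.  -119.8   96.8]
top bar 197 [ 472.4 -347.3   63.1] [ 472.5 -346.9   63.7] [60.5 24.4 10. ]
dir [-1.   0.1]
top square 147 [608.    2.5 100.1] [608.2   3.1 100.5] [30.9 30.8  8.9]
top round 129 [601.2  64.6 100.1] [601.3  64.5 100.3] [30.3 30.3 10. ]
scene bar 169 [ 475.  -345.2   62.3] [ 476.8 -345.4   63.1] [61.5 26.4  8.5]
dir [-1.   0.1]
scene square 204 [611.6   4.2  99.8] [612.8   4.8 100.9] [32.1 32.   8.2]
scene round 185 [604.2  65.9  99.8] [605.3  66.1 101. ] [32.2 30.6  8.7]
```

Positions agree: bar (474,-347,64), square (610,3,101), round (603,65,101). They're 62 mm apart and at the right heights. Pressing the bar key first.

```bash
cat >> h.py <<'E'
R=np.array([[1,0,0],[0,-1,0],[0,0,-1.]])
def press(x,y,z):
    movel([x,y,z+15],R,max_speed=100); wait(.2)
    f0=read_state()['ft_force'][2]
    g=movel([x,y,z-8.3],max_speed=20,guard=14); wait(.3); s=read_state()
    print('guard',g,'pos',np.round(s['eef_pos'],1),'dFz',round(s['ft_force'][2]-f0,1))
    movel([x,y,z+15],max_speed=60); wait(.2)
    print('after',np.round(read_state()['ft_force']-[0,0,f0],1),'t',read_state()['time'])
E
python3 - <<'E'
from h import *
print([inverse_kinematics(p,R) for p in([474,-347,150],[610,3,200],[603,65,93])])
clamp(); print(read_state()['finger_gap'])
movep([474,-347,170],R)
press(474,-347,64)
movel([474,-347,230]); snap('scene','s1')
i=cv2.imread('pics/s1.png')[110:260,130:330]; cv2.imwrite('pics/s1c.png',cv2.resize(i,None,fx=3.5,fy=3.5))
E
```

```text
[array([ 0.57261582,  0.55911026, -0.0589258 ,  1.77452798,  0.04317564,
        0.8092009 , -1.077954  ]), array([ 0.14915523,  0.55124787, -0.36667991,  1.6595229 ,  0.22910819,
        0.97339666, -1.86825601]), array([ 0.01075999,  0.67897017, -0.3160053 ,  1.74603007,  0.28658767,
        0.76204001, -2.01924724])]
-0.08535760296349901
guard False pos [ 474.  -347.    55.7] dFz 0.9
after [-0.1  0.5 -0.7] t 6.05
```

View pics/s1c.png

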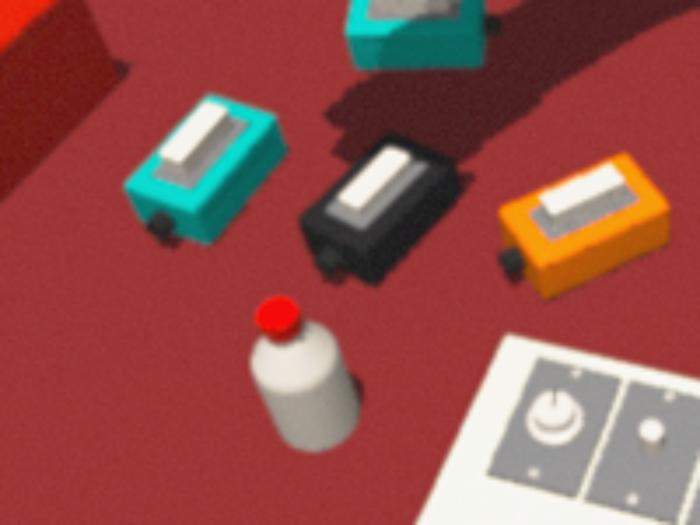

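The black box hasn't moved, and its bar (crop 375,180) looks lower than those on the coloured boxes. I'll check the height by range.

```bash
cat >> h.py <<'E'
def height(c,x,y,r):
    """median height of the points seen within r mm of x,y that stand near the tallest"""
    v,u=np.mgrid[:400,:640]; d=c['range_z']; T=c['cam_to_world']
    p=np.stack([(u-c['cx'])/c['fx']*d,-(v-c['cy'])/c['fy']*d,-d],-1)@T[:3,:3].T+T[:3,3]
    m=(d>0)&(np.hypot(p[...,0]-x,p[...,1]-y)<r)&(p[...,2]<130); return round(float(np.median(p[m][:,2])),1),int(m.sum())
E
python3 - <<'E'
from h import *
for a in('scene0','s1'): print(a,height(dict(np.load(a+'.npz')),476,-345.5,7))
E
```

```text
scene0 (64.6, 19)
s1 (56.2, 20)
```

The bar key is about 8 mm down. Next are the square and round keys, with a check between them.

```bash
python3 - <<'E'
from h import *
movel([474,-100,230],R,max_speed=250) 
movel([610,3,180],R,max_speed=200)
press(610,3,101)
movel([610,3,170])
c=snap('scene','s2'); h0=height(dict(np.load('scene0.npz')),612,4.5,7); h=height(c,612,4.5,7); print('square',h0,h)
if h0[0]-h[0]>5:
    movel([603,65,170],R); press(603,65,101)
    movel([603,65,180]); movel([474,-60,260],max_speed=200); c=snap('scene','s3')
    o=dict(np.load('scene0.npz'))
    for n,x,y,r in(('bar',476,-345.5,7),('sq',612,4.5,7),('rd',604.5,66,7),('small',619,-57,4),('knob',625,-119,7)): print(n,height(o,x,y,r),height(c,x,y,r))
E
```

```text
guard False pos [610.    3.   92.8] dFz 2.3
after [ 0.   0.2 -0.2] t 12.7917
square (101.3, 30) (94.1, 34)
guard False pos [603.   65.   92.7] dFz 1.7
after [-0.1 -0.5 -0.1] t 17.1667
bar (64.6, 19) (57.0, 20)
sq (101.3, 30) (94.1, 32)
rd (101.5, 34) (94.3, 35)
small (101.8, 13) (101.0, 11)
knob (97.2, 27) (97.4, 28)
```

All three keys are about 7 mm down, the small key and knob are unchanged, and the arm is clear. Handing in.

```bash
python3 -c "
from workcell import *
print(finish_job())"
```

```text
the job is handed in; nothing more can be done
None
```

I pressed the bar, square and big round keys in that order; the camera measured each about 7 mm down with the small key and knob unchanged, and I've handed the job in (no verdict was returned).

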